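# Stop the chaser's turntable and pin it

## Robot

A 6-joint arm with a two-finger parallel gripper is mounted at the origin on the work surface. World frame = base frame: x ahead of the robot, y to its left, z up, the work surface at z = 0. Lengths are in m, angles in rad, forces in N, time in s.
With the tool pointing down it reaches from about 0.275 to 0.75 m from the base axis. Payload 10.2 kg.
Tool frame: the origin (TCP) lies at the very end of the fingers, on their centre line; the grasp point (between the pads) lies 19 mm behind it (robot.hold_point_z is the distance from the TCP to the grasp point, in m); z points along the fingers, y is the line along which they close (so a half turn about z gives the same grasp; the last joint's range is limited). The gripper opens to 88 mm and grips with 3 to 60 N. Pads are 18 mm wide; open, the fingers measure 123 mm over their backs; the gripper's body (75 mm by 187 mm) begins 45 mm behind the grasp point.
Start: joints at [-1.378, 0.313, 1.498, -0, 1.331, -0.223], TCP at [0.212, -0.48, 0.2] pointing down, gripper open.
Joint ranges: [-2.94, 2.94], [-0.97, 2.17], [0.19, 2.56], [-1.23, 4.37], [0.02, 3.11], [-2.88, 2.88]. Speed limits (rad/s): [2.39, 2.39, 3.01, 3.14, 3.14, 3.14].

## Interface

Orientations are given as a unit quaternion [x, y, z, w].
In Python, from bench import get_state, grab_frame, order, silhouettes, robot gives the robot as it stands. The module is installed in compiled form; this text tells all that it offers.
- The arm moves only by the tool play_rows, never from a script. Its argument "plan" is a list that holds one entry, the list of rows, each a list of 6 numbers: the shift along the tool's x, y, z in cm, then the turn, a rotation vector about the tool's x, y, z in degrees. A call has 1 to 8 rows; each row shifts and turns the commanded pose from where the row before left it, along the tool's axes as they then stand; what a row does not reach is not made up. A row lasts 1/12 s, in which the tool goes at most 41.7 mm and 7.16 degrees, less where a joint would pass 70% of its speed; a pose out of reach is approached as far as the arm can. A call with a gripper value outside its range is refused whole. "claw" is the closure, from 0 (fully open) to 1 (shut), set as the call begins (left out, the last holds). The fingers move at their own pace and stop on an object; the grip force is fixed at half the most. Time passes only in rows, so rows that do not move let the fingers close. It gives the time, the measured TCP pose, the force, the opening and the grip force at its end, in the units of the state.
- get_state(): the state, without advancing time (a new reading comes with each control period).
- grab_frame(name): name is "side" or "top" or "wrist"; returns a dict with "img" (384x512x3 uint8, blue, green, red), "K" (3x3 intrinsics, pixels), "rvec" (rotation vector, rad) and "tvec" (3), from world to camera coordinates, as OpenCV has them; the wrist camera has in their place "tool_from_camera" (4x4, takes a point from camera to tool coordinates, whose origin is the TCP and whose axes are the flange's). Camera axes: x right, y down, z forward; pixel columns grow to the right and rows downward; lengths in m; the calibration is good to about 2 mm. The wrist camera is an equidistant fisheye: a pixel r from the principal point sees the ray r / f radians off the axis. A picture is of the moment at which its call begins: read the wrist's pose just before it. There is no depth.
- order.finish_job(): hands the job in; it is judged then, once.
Trained networks look in a picture, given as the dict that the camera call returned (one of the last four; its "shot" number tells which), for a name from the list of things; names that differ only in an ending like _2 or _b are one class to them, and where a whole thing is asked for, a point or a joint stands for the part that bears it (a point fixed in the world has none). Each returns a list of dicts, best first, with "conf" (0 to 1); they miss things now and then, are a little off and sometimes report something else, mostly with a low value. They report only what shows in the picture. A call takes as long as a camera call. They do not tell look-alikes from the thing itself.
- silhouettes(picture, thing): "pixels" (384x512 bool, what is visible of it) and "centre" ([row, column] in pixels, amid what is visible of it).
The state is a dict: "clock": time; "q": joint angles; "joint_velocities": joint speeds; "joint_efforts": joint torques, N m; "position": TCP position; "tcp_rot": TCP orientation; "contact_force": force on the tool from outside, world axes, zero at the start; "moment": the same for the moment, N m; "grip_width": opening from 0.0 (shut) to 1.0 (fully open); "grip_force": force on a finger pad.
Only numpy, scipy, OpenCV 4.12 (cv2) and the standard library are available. Lean on these libraries where they do the work, as an engineer would, in place of code of your own. Each camera call takes 0.05 s, during which the arm holds its last target. There are 200 camera calls.

## Task

The turntable carrying the brass bowl keeps turning by itself. Take the red-handled stop pin out of its wooden block, bring its tip slowly down and press it lightly on the plain face of the turning wheel, above the slot of the yellow stop arm, to slow the wheel to a crawl before the hole comes round, and let the pin catch in the hole; then push it gently down through the wheel into the slot until its collar is fully home on the wheel, and let go so that the pin alone holds the wheel still. Never force it, and leave the cup, jar and hammer where they are.

Things in the scene. Friction and masses are not known exactly. Their poses are not given: they have to be found in the camera images.
- pin_grip (a point): Centre of the upright round red handle (18 mm diameter, 40 mm tall) of the loose stop pin, about 80 g. Below it: a collar 22 mm wide, 5 mm thick, its underside 25 mm below this point; then a white nylon shaft 10 mm in diameter, 30 mm long, with a slightly bevelled tip. At the start it stands in the wooden block's hole, collar on the block's top. z points up along the pin.
- pin_tip (a point): Centre of the tip of the stop pin's shaft, 55 mm below the handle's centre.
- block: Fixed light wooden block 70 x 55 x 38 mm with a through hole 13 mm in diameter at its centre; origin at the centre of its underside.
- slot (a point): Mouth of the slot in the fixed yellow stop arm under the wheel, at the spot where the wheel's hole passes (105 mm from the axis), 14 mm below the wheel's upper face. x points level, outward along the slot; z up. Slot 13 mm wide, from 30 mm inward to 65 mm outward of here (showing beyond the rim), right through the 16 mm thick arm. Above it the wheel's face is flat for 20 mm in and out.
- hole (a point): Centre of the wheel's one oblong hole, 15 mm radially by 26 mm along the circumference, at the level of the wheel's upper face and 105 mm from the axis, framed by red paint lines. It moves round with the wheel.
- wheel (a joint): Angle (rad, counter-clockwise, counting on past a turn) of the polished steel wheel: 260 mm diameter, 10 mm thick, top face 75 mm above the table, with a brass bowl 84 mm wide, 57 mm high on it. Hole over slot at multiples of 2 pi. A light slipping drive turns it at 2 rad/s (0.1 N m, inertia 0.022 kg m2); about 4 N of pressing with the pin just stops it; let go, it picks up again in 0.5 s.
- cup: Small loose brass cup, bystander, 84 mm wide and 48 mm high; origin at its underside's centre.
- jar: Loose amber glass jar, bystander, 56 mm wide and 75 mm high; origin at its underside's centre.
- hammer: Loose hammer lying on the table, bystander, 240 mm long.
Not all that is in view belongs to the job. Leave any purple or turquoise look-alike of the part that bears pin_grip alone.

How it is judged:
On the way, in this order (a step that is already met when the one before it is completed fails the run):
1. the wheel is slowed below 1 rad/s by touch, with the pin not yet in the hole (contact force between any of pin, the fingers and wheel above 0.3 N and velocity of joint wheel below 1 rad/s and z of pin_tip in the frame of slot above 0.0125 m), for 0.15 s.
2. the pin has gone through the hole of the wheel and into the slot by at least 4 mm (z of pin_tip in the frame of slot below -0.004 m and horizontal distance between pin_tip and slot below 0.01 m and horizontal distance between hole and slot below 0.012 m), for 0.1 s.
At the end, for the whole second after the job is handed in: The pin stands released through the hole in the slot, collar within 3.5 mm of the wheel's face, tilted under 0.2 rad, pin within 10 mm and hole centre within 12 mm of the slot point; pin (under 0.02 m/s) and wheel (under 0.05 rad/s) at rest (z of pin_tip in the frame of slot below -0.0125 m and horizontal distance between pin_tip and slot below 0.01 m and horizontal distance between hole and slot below 0.012 m and angle between pin_tip's own z axis and vertical below 0.2 rad and linear speed of pin below 0.02 m/s and velocity of joint wheel between -0.05 and 0.05 rad/s); the robot touches nothing.
It fails at once if the pin or the robot presses or strikes the wheel with more than 40 N (contact force between wheel and anything else above 40 N).
It fails at once if the cup is moved more than 30 mm (distance of cup from where it was at the start of the episode above 0.03 m).
It fails at once if the jar is moved more than 30 mm (distance of jar from where it was at the start of the episode above 0.03 m).
It fails at once if the hammer is moved more than 30 mm (distance of hammer from where it was at the start of the episode above 0.03 m).
It also fails if it takes over 58 s, if anything falls off the work surface, if the arm or the gripper's body presses on something with over 40 N, if the wrist force passes 120 N, or if a joint passes its speed limit or range.

## Working session

There is one attempt and no reset: what is moved stays moved. The work goes in short steps, Python scripts to look and compute and a tool call to move; the robot and the scene stay as the last step left them, time stands still between calls to the robot, and variables do not carry over. Pictures are saved under pics/ and viewed, at most 10 in all, crops included, and the job is handed in when it is done.

Besides the shell and the picture viewer there is one more tool, called after ">>>" as name([rows], argument=value, ...), one row to a line, values as JSON. play_rows: Moves the arm, as the interface text tells. Its arguments: {"type":"object","properties":{"plan":{"type":"array"},"claw":{"type":"number"}},"required":["plan"]}

```bash
mkdir -p pics; cat > h.py <<'E'
import numpy as np, cv2
from bench import get_state, grab_frame, order, silhouettes, robot
def ray(f,rc):
    R,_=cv2.Rodrigues(np.array(f["rvec"],float)); K=np.array(f["K"])
    d=R.T@np.linalg.inv(K)@np.array([rc[1],rc[0],1.]); return -R.T@np.array(f["tvec"],float).ravel(), d
def at_z(f,rc,z):
    o,d=ray(f,rc); return o+d*(z-o[2])/d[2]
def tri(f1,p1,f2,p2):
    o1,d1=ray(f1,p1);o2,d2=ray(f2,p2)
    s=np.linalg.lstsq(np.c_[d1,-d2],o2-o1,rcond=None)[0]
    a=o1+s[0]*d1;b=o2+s[1]*d2; return (a+b)/2,np.linalg.norm(a-b)
def proj(f,P):
    return cv2.projectPoints(np.array(P,float).reshape(-1,3),np.array(f["rvec"],float),np.array(f["tvec"],float),np.array(f["K"],float),None)[0].reshape(-1,2)
E
python3 - <<'E'
from h import *
fs={n:grab_frame(n) for n in("side","top")}
for n,f in fs.items():
    cv2.imwrite(f"pics/{n}.png",f["img"])
    print(n,"cam",ray(f,(192,256))[0].round(3))
    for t in("pin_grip","block","wheel","cup","jar","hammer","hole","slot"):
        try:
            for r in silhouettes(f,t)[:3]:
                p=np.argwhere(r["pixels"]); print(t,round(r["conf"],2),np.round(r["centre"]),p.min(0),p.max(0),len(p))
        except Exception as e: print(t,e)
s=get_state();print(s)
E
```

```text
side cam [0.265 0.546 0.513]
pin_grip 0.63 [169. 279.] [158 275] [182 280] 118
pin_grip 0.61 [196. 302.] [185 295] [212 303] 180
pin_grip 0.5 [177. 265.] [168 260] [188 268] 152
block 0.66 [191. 264.] [180 248] [206 281] 609
wheel 0.9 [283. 162.] [226  80] [345 241] 14945
cup 0.71 [167. 225.] [155 211] [178 240] 562
jar 0.88 [182. 196.] [168 184] [202 206] 716
hammer 0.69 [170. 347.] [153 340] [201 367] 580
hole 0.62 [285. 159.] [225  79] [344 241] 15000
slot 0.85 [290. 165.] [225  80] [345 264] 15985
top cam [ 0.426 -0.12   1.109]
pin_grip 0.48 [228. 285.] [225 281] [232 289] 56
pin_grip 0.42 [183. 340.] [181 334] [189 344] 81
block 0.94 [184. 293.] [165 281] [202 315] 699
block 0.23 [118. 330.] [100 312] [136 350] 1122
wheel 0.58 [170. 115.] [107  54] [229 177] 11926
cup 0.59 [116. 331.] [101 313] [136 349] 1013
jar 0.65 [109. 269.] [ 95 256] [125 281] 646
hammer 0.55 [272. 403.] [247 325] [287 436] 1591
hole 0.64 [167. 113.] [107  54] [229 177] 11807
slot 0.94 [172. 113.] [107  54] [253 177] 12317
{'clock': 0.9, 'q': array([-1.37841810e+00,  3.12869224e-01,  1.49771089e+00,  1.50117208e-05,
        1.33099825e+00, -2.23371282e-01]), 'joint_velocities': array([ 0.00033541, -0.00025861, -0.00052551,  0.00109485,  0.0004741 ,
        0.001103  ]), 'joint_efforts': array([ 1.57419699e-04, -4.02108192e+01, -2.52419382e+01,  6.96102250e-02,
        3.20839416e-02,  2.32073219e-06]), 'position': array([ 0.21204185, -0.48027703,  0.19963183]), 'tcp_rot': array([9.78472102e-01, 2.06379130e-01, 7.17952918e-06, 7.25565500e-06]), 'contact_force': array([-0.22344359, -1.14118921, -0.40732417]), 'moment': array([ 0.02694983, -0.03866622, -0.03069149]), 'grip_force': 0.0, 'grip_width': 0.9980425069108567}
```

```bash
python3 -c "
import cv2,numpy as np
a=cv2.imread('pics/side.png');b=cv2.imread('pics/top.png')
cv2.imwrite('pics/top2.png',cv2.resize(b,(768,576),interpolation=2));cv2.imwrite('pics/side2.png',cv2.resize(a,(768,576),interpolation=2))"
```

```text
(no output)
```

View pics/top2.png

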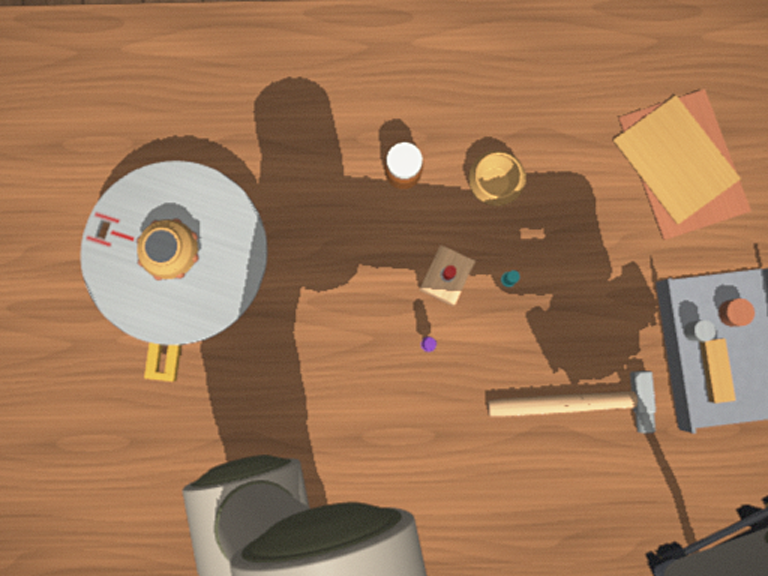

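View pics/side2.png

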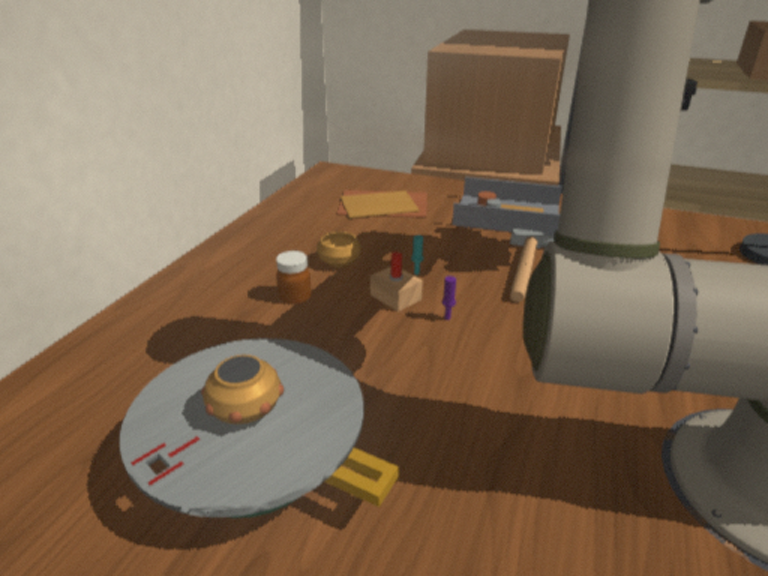

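Top view: wheel on the left (centre ≈(115,168) in raw pixels), with the yellow arm pointing toward the robot at ≈(108,241). The red pin stands in the block at (299,181), purple look-alike at (286,229), turquoise at (341,186). In the side view the red pin is at row 177, col 265.

```bash
cat > loc.py <<'E'
from h import *
from scipy.optimize import minimize
from scipy.spatial.transform import Rotation as R
fs={n:grab_frame(n) for n in("top","side")}
def red(f,box):
    h=cv2.cvtColor(f["img"],cv2.COLOR_BGR2HSV);m=((h[...,0]<6)|(h[...,0]>174))&(h[...,1]>170)&(h[...,2]>50)
    r0,r1,c0,c1=box;k=np.zeros_like(m);k[r0:r1,c0:c1]=m[r0:r1,c0:c1];return k
mt=red(fs["top"],(170,192,288,310));ms=red(fs["side"],(160,192,255,275))
ct,cs=np.argwhere(mt).mean(0),np.argwhere(ms).mean(0)
print("red",mt.sum(),ct,ms.sum(),cs,"tri",tri(fs["top"],ct,fs["side"],cs)); print("top@z.083",at_z(fs["top"],ct,.08),"side@.063",at_z(fs["side"],cs,.063))
b=silhouettes(fs["top"],"block")[0]["pixels"]
t=np.linspace(0,2*np.pi,80)
W={n:[r for r in silhouettes(f,"wheel")][0]["pixels"] for n,f in fs.items()}
def cyl(f,c,r,z0,z1):
    P=np.array([[c[0]+r*np.cos(a),c[1]+r*np.sin(a),z] for a in t for z in(z0,z1)])
    m=np.zeros((384*4,512*4),np.uint8);cv2.fillConvexPoly(m,cv2.convexHull((proj(f,P)*4+1.5).astype(np.int32)),1);return m
def cost(c):
    s=0
    for n,f in fs.items():
        m=(cyl(f,c,.13,.065,.075)|cyl(f,c,.03,.075,.132)).astype(bool)
        w=cv2.resize(W[n].astype(np.uint8),(2048,1536),interpolation=0).astype(bool)
        s+=(m^w).sum()/w.sum()
    return s
r=minimize(cost,at_z(fs["top"],(168,114),.075)[:2],method="Nelder-Mead",options=dict(initial_simplex=at_z(fs["top"],(168,114),.075)[:2]+np.array([[0,0],[.01,0],[0,.01]]),xatol=2e-4))
c=r.x;print("wheel",c,r.fun)
for n,f in fs.items():
    h=cv2.cvtColor(f["img"],cv2.COLOR_BGR2HSV)
    m=(h[...,0]>21)&(h[...,0]<33)&(h[...,1]>170)
    k=np.zeros_like(m);
    if n=="top":k[225:260,90:130]=m[225:260,90:130]
    else:k[295:340,205:275]=m[295:340,205:275]
    pts=np.argwhere(k); hull=cv2.convexHull(pts[:,::-1].astype(np.int32)); (x,y),wh,a=cv2.minAreaRect(hull)
    Q=cv2.approxPolyDP(hull,2,True)[:,0]
    print(n,k.sum(),"rect",(x,y),wh,a,[at_z(f,q[::-1],.061)[:2].round(4).tolist() for q in Q], at_z(f,(y,x),.061).round(4), "q",Q.tolist())
# look-alikes
print("purple",at_z(fs["top"],(228,285),.06),"teal",at_z(fs["top"],(183.,340),.06),"jar",at_z(fs["top"],(109,269),.04),"cup",at_z(fs["top"],(117,331),.03))
print("block",at_z(fs["top"],silhouettes(fs["top"],"block")[0]["centre"],.038))
print(get_state()["clock"],R.from_quat(get_state()["tcp_rot"]).as_matrix().round(3).tolist())
E
python3 loc.py
```

```text
red 46 [181.36956522 299.34782609] 94 [176.06382979 263.87234043] tri (array([ 0.53435439, -0.21245422,  0.06287977]), np.float64(0.0013217022295399822))
top@z.083 [ 0.53196224 -0.21112616  0.08      ] side@.063 [ 0.53494004 -0.21213545  0.063     ]
wheel [0.57061593 0.1764855 ] 0.043041575011435435
top 2 rect (114.0, 231.0) (2.0, 0.0) 180.0 [[0.4373, 0.1793]] [0.4373 0.1814 0.061 ] q [[115, 231]]
side 1 rect (245.0, 331.0) (0.0, 0.0) 0.0 [[0.4046, 0.2243]] [0.4046 0.2243 0.061 ] q [[245, 331]]
purple [ 0.43564827 -0.17959455  0.06      ] teal [ 0.5286029  -0.29942582  0.06      ] jar [ 0.69777342 -0.15267554  0.04      ] cup [ 0.67916482 -0.29016135  0.03      ]
block [ 0.52570501 -0.21508405  0.038     ]
1.2 [[0.915, 0.404, -0.0], [0.404, -0.915, -0.0], [-0.0, 0.0, -1.0]]
```

>>> play_rows([
  [[3.0,-0.9,0,0,0,0],[3.0,-0.9,0,0,0,0],[3.0,-0.9,0,0,0,0],[3.0,-0.9,0,0,0,0],[3.0,-0.9,0,0,0,0],[3.0,-0.9,0,0,0,0],[3.0,-0.9,0,0,0,0],[3.0,-0.9,0,0,0,0]],
], claw=0.5)

```text
clock: 1.87
position: [0.4035, -0.3163, 0.1997]
tcp_rot: [0.978, 0.206, 0.0, 0.0]
contact_force: [0.2, -0.3, 0.5]
grip_width: 0.499
grip_force: 0.0
```

>>> play_rows([
  [[3.0,-0.9,0,0,0,0],[3.0,-0.9,0,0,0,0],[3.0,-0.9,0,0,0,0],[3.0,-0.9,0,0,0,0],[3.0,-0.9,0,0,0,0],[0,0,3,0,0,0],[0,0,2,0,0,0],[0,0,0,0,0,0]],
])

```text
clock: 2.53
position: [0.5202, -0.2142, 0.1457]
tcp_rot: [0.978, 0.207, -0.002, -0.003]
contact_force: [0.4, 0.1, -0.7]
grip_width: 0.501
grip_force: 0.0
```

```bash
cat > w.py <<'E'
from h import *
from scipy.spatial.transform import Rotation as R
import sys
s=get_state();f=grab_frame("wrist");T=np.array(f["tool_from_camera"]);K=np.array(f["K"])
M=R.from_quat(s["tcp_rot"]).as_matrix();p=np.array(s["position"])
def wray(rc):
    v=np.array([rc[1]-K[0,2],rc[0]-K[1,2]]);r=np.hypot(*v);th=r/K[0,0]
    d=np.r_[v/max(r,1e-9)*np.sin(th),np.cos(th)]
    return p+M@T[:3,3], M@T[:3,:3]@d
def wz(rc,z):
    o,d=wray(rc);return o+d*(z-o[2])/d[2]
def wproj(P):
    c=np.linalg.inv(T)@np.r_[M.T@(np.array(P)-p),1];th=np.arctan2(np.hypot(c[0],c[1]),c[2]);n=np.hypot(c[0],c[1])
    return K[1,2]+c[1]/n*th*K[1,1],K[0,2]+c[0]/n*th*K[0,0]
E
python3 - <<'E'
from w import *
cv2.imwrite("pics/w1.png",f["img"]);print(s["clock"],p,s["contact_force"])
print("pred top",wproj([.533,-.212,.083]),"mid",wproj([.533,-.212,.063]))
for r in silhouettes(f,"pin_grip")[:3]: print(r["conf"],r["centre"],wz(r["centre"],.075))
t=grab_frame("top");cv2.imwrite("pics/t2.png",cv2.resize(t["img"][90:270,40:190],None,fx=4,fy=3.3,interpolation=2))
h=cv2.cvtColor(t["img"],cv2.COLOR_BGR2HSV)[228:258,94:124];print(h[22,[5,20]],h[12,[4,5,20,22]])
m=(h[...,0]>19)&(h[...,0]<36)&(h[...,1]>130);pts=np.argwhere(m)+[228,94];(x,y),wh,a=cv2.minAreaRect(pts[:,::-1].astype(np.float32));print(m.sum(),x,y,wh,a)
for q in cv2.boxPoints(((x,y),wh,a)): print(at_z(t,q[::-1],.061).round(4))
E
```

```text
2.5333 [ 0.52016616 -0.21418829  0.14573091] [ 0.39129663  0.07793831 -0.66679916]
pred top (np.float64(182.57970844907032), np.float64(256.14637200718346)) mid (np.float64(176.45246004206354), np.float64(255.98191631398046))
0.88 [170.5, 260.2] [ 0.54246371 -0.21175369  0.075     ]
0.84 [211.9, 331.4] [ 0.53369406 -0.28979176  0.075     ]
0.68 [230.0, 195.2] [ 0.46396168 -0.17887305  0.075     ]
[[ 20 161 141]
 [ 21 165 139]] [[ 19 149 132]
 [ 21 167 136]
 [ 20 169 137]
 [ 20 165 141]]
365 107.8499984741211 241.04998779296875 (20.647518157958984, 23.900211334228516) 8.130102157592773
[0.3954 0.2191 0.061 ]
[0.4448 0.2124 0.061 ]
[0.4377 0.1692 0.061 ]
[0.3884 0.1761 0.061 ]
```

View pics/w1.png

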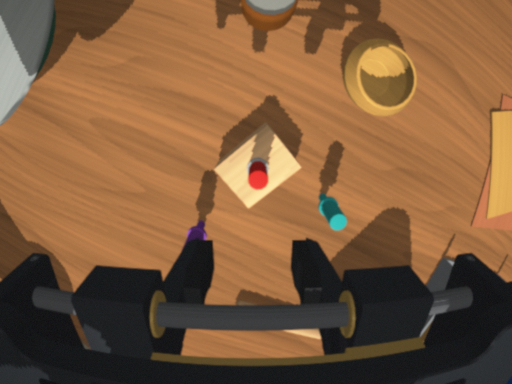

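View pics/t2.png

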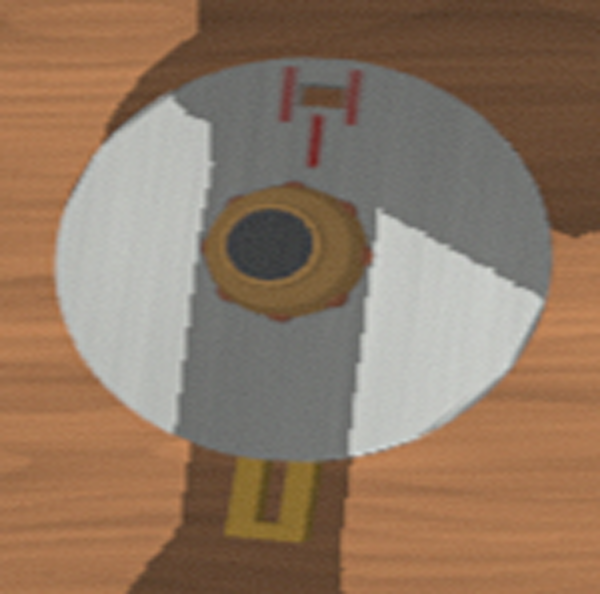

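Wrist view: the red pin top is at ≈(row 178, col 258), in line with the prediction (182,256), and the look-alikes stand clear. I'm descending over the pin.

>>> play_rows([
  [[1.2,0.2,0,0,0,0],[0,0,2,0,0,0],[0,0,2,0,0,0],[0,0,0,0,0,0],[0,0,0,0,0,0]],
])

```text
clock: 3.1
position: [0.5335, -0.2131, 0.1108]
tcp_rot: [0.979, 0.206, 0.0, 0.0]
contact_force: [0.1, -0.8, -0.4]
grip_width: 0.498
grip_force: 0.0
```

```bash
python3 - <<'E'
from w import *
print(p,s["contact_force"],R.from_quat(s["tcp_rot"]).as_matrix().round(4).tolist())
h=cv2.cvtColor(f["img"],cv2.COLOR_BGR2HSV);m=((h[...,0]<6)|(h[...,0]>174))&(h[...,1]>150)&(h[...,2]>120);n,l,st,ce=cv2.connectedComponentsWithStats(m.astype(np.uint8))
for i in range(1,n):
    if st[i,4]>40: print(st[i],ce[i][::-1],wz(ce[i][::-1],.083))
print(wproj([.5335,-.212,.083]))
cv2.imwrite("pics/w2.png",f["img"][60:360,100:420])
E
```

```text
[ 0.53348826 -0.21312736  0.11076181] [ 0.09624135 -0.8208322  -0.42697862] [[0.915, 0.4035, 0.0006], [0.4035, -0.915, -0.0003], [0.0004, 0.0005, -1.0]]
[242 197  21  21 367] [206.96457766 252.04904632] [ 0.53689768 -0.21164354  0.083     ]
(np.float64(210.9239665564826), np.float64(250.68844835577008))
```

View pics/w2.png

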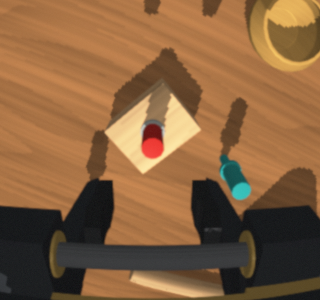

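>>> play_rows([
  [[0.2,-0.1,1.5,0,0,0],[0,0,1.5,0,0,0],[0,0,1.5,0,0,0],[0,0,1.0,0,0,0],[0,0,0.6,0,0,0],[0,0,0,0,0,0]],
])

```text
clock: 3.65
position: [0.5348, -0.2111, 0.0486]
tcp_rot: [0.978, 0.206, -0.0, -0.0]
contact_force: [-0.4, -0.2, 0.3]
grip_width: 0.501
grip_force: 0.0
```

>>> play_rows([
  [[0,0,0,0,0,0],[0,0,0,0,0,0],[0,0,0,0,0,0],[0,0,0,0,0,0],[0,0,0,0,0,0],[0,0,0,0,0,0]],
], claw=0.9)

```text
clock: 4.15
position: [0.5348, -0.211, 0.0488]
tcp_rot: [0.978, 0.206, 0.0, 0.0]
contact_force: [0.3, -0.1, 0.8]
grip_width: 0.101
grip_force: 0.0
```

```bash
python3 - <<'E'
from w import *
a=f["img"];g=grab_frame("side");b=cv2.resize(g["img"][130:230,220:330],(422,384),interpolation=2)
cv2.imwrite("pics/m1.png",cv2.resize(np.hstack([a[:,90:420],b]),(750,384)))
E
```

```text
(no output)
```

View pics/m1.png

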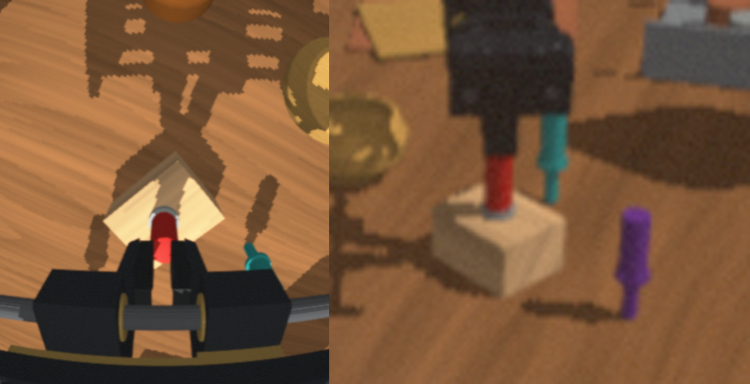

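The pads closed to 9 mm without gripping, and in the side crop the fingertips seem to be at the handle's top. I'll check the projections.

```bash
python3 - <<'E'
from w import *
g=grab_frame("side")
print(p,T.round(4).tolist(),K.tolist())
print("wrist TCP",wproj(p),"coltop",wproj([.535,-.212,.04]),"handle top",wproj([.535,-.212,.083]))
print("side TCP",proj(g,p),"handle top/bot",proj(g,[[.535,-.212,.083],[.535,-.212,.043],[.535,-.212,.038]]))
t=grab_frame("top");print("top TCP",proj(t,p))
for n,F in(("side",g),("wrist",f)):
    h=cv2.cvtColor(F["img"],cv2.COLOR_BGR2HSV);m=((h[...,0]<6)|(h[...,0]>174))&(h[...,1]>150)&(h[...,2]>50);k,l,st,ce=cv2.connectedComponentsWithStats(m.astype(np.uint8))
    for i in range(1,k):
        if st[i,4]>25: print(n,st[i],ce[i])
E
```

```text
[ 0.53480386 -0.21101287  0.0486982 ] [[-0.0004, -0.946, -0.3241, 0.0851], [1.0, -0.0005, 0.0004, -0.0001], [-0.0006, -0.3241, 0.946, -0.184], [0.0, 0.0, 0.0, 1.0]] [[297.3186396354542, 0.0, 252.0776157351621], [0.0, 297.3186396354542, 196.02345742671403], [0.0, 0.0, 1.0]]
wrist TCP (np.float64(226.65740637836686), np.float64(252.0666189354215)) coltop (np.float64(221.78805915277457), np.float64(253.44624831553048)) handle top (np.float64(251.86304855491295), np.float64(253.8089016834958))
side TCP [[263.68777492 181.27293854]] handle top/bot [[263.94699139 168.96766945]
 [263.71749973 183.04035253]
 [263.68954003 184.75487242]]
top TCP [[298.01163007 181.57102623]]
side [261 170   7  15  87] [264.14942529 176.68965517]
wrist [242 213  26  50 996] [253.62550201 236.54618474]
```

```bash
python3 - <<'E'
from bench import robot
print([(a,getattr(robot,a)) for a in dir(robot) if not a.startswith("__")])
import cv2
i=cv2.imread("pics/m1.png");cv2.imwrite("pics/m2.png",cv2.resize(i[190:330,80:300],(660,420),interpolation=cv2.INTER_CUBIC))
E
```

```text
[('PlanningError', <class 'bench.PlanningError'>), ('hold_point_z', 0.0187)]
```

View pics/m2.png

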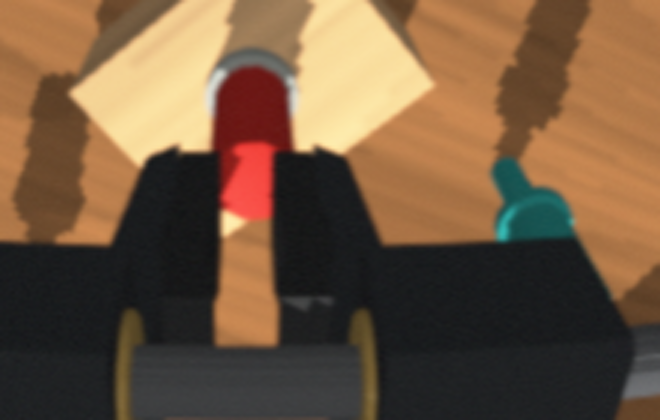

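The zoomed view shows the fingers ending just above the handle top. So the real finger ends are about 35 mm behind the reported TCP, and the side view agrees. I'll open, go down about 34 mm more while watching the force, then close.

>>> play_rows([
  [[0,0,0,0,0,0],[0,0,0,0,0,0],[0,0,0,0,0,0],[0,0,0,0,0,0],[0,0,0,0,0,0]],
], claw=0.5)

```text
clock: 4.82
position: [0.5348, -0.211, 0.0486]
tcp_rot: [0.978, 0.206, -0.0, -0.0]
contact_force: [0.6, 0.5, -1.8]
grip_width: 0.454
grip_force: 0.0
```

>>> play_rows([
  [[0,0,0.6,0,0,0],[0,0,0.6,0,0,0],[0,0,0.6,0,0,0],[0,0,0,0,0,0]],
])

```text
clock: 5.15
position: [0.534, -0.2105, 0.0289]
tcp_rot: [0.978, 0.206, -0.001, -0.001]
contact_force: [-0.8, 0.4, -0.6]
grip_width: 0.5
grip_force: 0.0
```

>>> play_rows([
  [[0,0,0.4,0,0,0],[0,0,0.4,0,0,0],[0,0,0.4,0,0,0],[0,0,0.2,0,0,0],[0,0,0,0,0,0]],
])

```text
clock: 5.57
position: [0.5346, -0.2108, 0.0161]
tcp_rot: [0.978, 0.206, -0.0, -0.0]
contact_force: [-0.1, -0.5, 0.1]
grip_width: 0.5
grip_force: 0.0
```

```bash
python3 - <<'E'
from w import *
g=grab_frame("side")
print(p,s["contact_force"])
cv2.imwrite("pics/m3.png",np.hstack([cv2.resize(f["img"][190:330,170:340],(400,330)),cv2.resize(g["img"][140:220,220:310],(371,330),interpolation=2)]))
E
```

```text
[ 0.53455244 -0.21083441  0.01610794] [-0.11900921 -0.52260208  0.11812376]
```

View pics/m3.png

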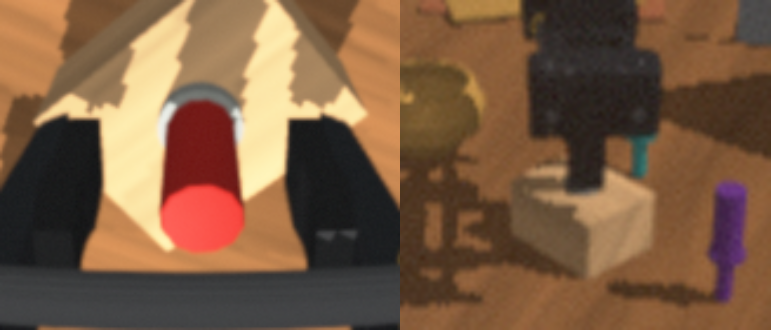

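The fingers now straddle the handle, with their ends just above the collar. Closing.

>>> play_rows([
  [[0,0,0,0,0,0],[0,0,0,0,0,0],[0,0,0,0,0,0],[0,0,0,0,0,0],[0,0,0,0,0,0],[0,0,0,0,0,0],[0,0,0,0,0,0]],
], claw=1.0)

```text
clock: 6.25
position: [0.5348, -0.211, 0.0167]
tcp_rot: [0.978, 0.206, 0.0, 0.0]
contact_force: [0.4, 0.4, -0.5]
grip_width: 0.195
grip_force: 30.0
```

Gripped, with the opening matching the handle at 30 N. Lifting, squaring the fingers to the slot, then travelling to a spot where the wrist camera can see the yellow arm.

>>> play_rows([
  [[0,0,-1.0,0,0,0],[0,0,-2.0,0,0,0],[0,0,-3.0,0,0,6.1],[0,0,-3.0,0,0,6.1],[0,0,-3.0,0,0,6.1],[0,0,0,0,0,6.1],[0,0,0,0,0,6.1],[0,0,0,0,0,0]],
])

```text
clock: 6.92
position: [0.5348, -0.211, 0.1376]
tcp_rot: [0.998, -0.06, 0.0, 0.0]
contact_force: [0.2, 0.6, -1.5]
grip_width: 0.192
grip_force: 30.0
```

>>> play_rows([
  [[-1.7,-2.5,0,0,0,0],[-1.7,-2.5,0,0,0,0],[-1.7,-2.5,0,0,0,0],[-1.7,-2.5,0,0,0,0],[-1.7,-2.5,0,0,0,0],[-1.7,-2.5,0,0,0,0],[-1.7,-2.5,0,0,0,0],[-1.7,-2.5,0,0,0,0]],
])

```text
clock: 7.58
position: [0.4219, 0.0047, 0.1368]
tcp_rot: [0.998, -0.057, -0.0, -0.0]
contact_force: [0.2, 0.1, -1.0]
grip_width: 0.192
grip_force: 30.0
```

>>> play_rows([
  [[-1.7,-2.5,0,0,0,0],[-1.7,-2.5,0,0,0,0],[-1.7,-2.5,0,0,0,0],[-1.7,-2.5,0,0,0,0],[-1.7,-2.5,0,0,0,0],[-1.7,-2.5,0,0,0,0],[-1.7,-2.5,0,0,0,0],[0,0,0,0,0,0]],
])

```text
clock: 8.25
position: [0.3227, 0.1941, 0.1368]
tcp_rot: [0.999, -0.054, -0.0, -0.0]
contact_force: [0.2, -0.6, -0.2]
grip_width: 0.188
grip_force: 30.0
```

```bash
python3 - <<'E'
from w import *
print(s["clock"],p,s["grip_width"],s["contact_force"],M.round(3).tolist())
cv2.imwrite("pics/s1.png",f["img"])
print("pred slot end",wproj([.402,.196,.061]),"slot",wproj([.4663,.1888,.061]),"tip",wproj(p+[0,0,-.0087]),"grip",wproj(p+[0,0,.0463]))
h=cv2.cvtColor(f["img"],cv2.COLOR_BGR2HSV);m=(h[...,0]>18)&(h[...,0]<36)&(h[...,1]>130);k,l,st,ce=cv2.connectedComponentsWithStats(m.astype(np.uint8))
for i in range(1,k):
    if st[i,4]>150:
        q=(l==i).astype(np.uint8);c,hi=cv2.findContours(q,cv2.RETR_CCOMP,cv2.CHAIN_APPROX_NONE)
        print(st[i],ce[i],[ (len(x),x[:,0].min(0).tolist(),x[:,0].max(0).tolist()) for x in c if len(x)>15])
E
```

```text
8.25 [0.3226676  0.19405026 0.13680609] 0.18771302981026675 [ 0.23759374 -0.58478222 -0.20553975] [[0.994, -0.109, -0.001], [-0.109, -0.994, 0.001], [-0.001, -0.001, -1.0]]
pred slot end (np.float64(105.22428988783837), np.float64(240.02618413723675)) slot (np.float64(32.286759761045545), np.float64(240.07003406128558)) tip (np.float64(221.4704365061602), np.float64(252.35452412250183)) grip (np.float64(262.44697639934213), np.float64(252.4307211380187))
[ 216   57   48   58 2029] [238.80137999  87.23311976] [(295, [216, 57], [263, 114])]
[195 293  11  48 249] [199.12449799 316.64257028] [(104, [195, 293], [205, 340])]
[299 293  11  48 251] [305.14342629 316.5059761 ] [(102, [299, 293], [309, 340])]
[ 110  344  276   22 2222] [265.00585059 356.5679568 ] [(562, [110, 344], [385, 365])]
```

View pics/s1.png

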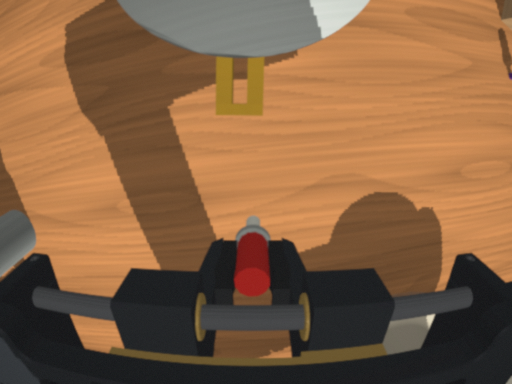

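Wrist view: the slot of the yellow arm shows at rows 57–104 around col 240, as predicted. The pin hangs straight with its tip at (218,253), against a predicted (221,252).

```bash
python3 - <<'E'
from w import *
f=f;I=f["img"];h=cv2.cvtColor(I,cv2.COLOR_BGR2HSV);m=(h[...,0]>18)&(h[...,0]<36)&(h[...,1]>130);m[:, :205]=0;m[:,275:]=0;m[120:]=0
mid=[]
for r in range(62,102,4):
    c=np.flatnonzero(m[r]);g=np.flatnonzero(np.diff(c)>4)
    if len(g): a,b=c[g[0]]+.5,c[g[0]+1]-.5; mid.append(wz((r,(a+b)/2),.061)); print(r,c[0],a,b,c[-1],np.linalg.norm(wz((r,a),.061)-wz((r,b),.061)).round(4))
col=m[:,238:242].sum(1);rs=np.flatnonzero(col>=2);print("end rows",rs.min(),rs.max())
mid=np.array(mid)[:,:2];v=np.linalg.svd(mid-mid.mean(0))[2][0];v*=-np.sign(v[0]);print("mid",mid.mean(0),"dir out",v)
end=wz((rs.min()-.5,240),.061)[:2];print("slot end",end,"outer end",wz((rs.max()+.5,240),.061)[:2])
C=np.array([.5706,.1765]);u=mid.mean(0)-C;print("dir from C",u/np.linalg.norm(u),"end r",np.linalg.norm(end-C),"slotA",end-.065*v,"slotB",C+.105*u/np.linalg.norm(u),"cross track C",np.cross(v,C-mid.mean(0)))
# rim: brightness edge at col 240: first yellow row top
top=[np.flatnonzero(m[:,c]).min() for c in(220,226,252,258)];print(top,[np.linalg.norm(wz((t-.5,240),.075)[:2]-C).round(4) for t in top])
# pin tip white
w=(h[...,1]<60)&(h[...,2]>110);w[:200]=0;w[245:]=0;w[:,:230]=0;w[:,275:]=0;q=np.argwhere(w);print("white",q.min(0),q.max(0),q.mean(0))
rd=((h[...,0]<6)|(h[...,0]>174))&(h[...,1]>150);q=np.argwhere(rd);print("red",q.min(0),q.max(0),q.mean(0)); print("pred",wproj(p+[0,0,-.0087]),wproj(p+[0,0,.0663]))
E
```

```text
62 215 231.5 245.5 262 0.0119
66 214 231.5 245.5 261 0.0119
70 214 231.5 245.5 261 0.012
74 214 231.5 245.5 261 0.012
78 214 231.5 244.5 261 0.0111
82 214 230.5 245.5 261 0.0128
86 215 230.5 245.5 260 0.0129
90 215 230.5 245.5 260 0.0129
94 215 230.5 245.5 260 0.0129
98 215 230.5 245.5 260 0.0129
end rows 106 116
mid [0.4254708  0.19347114] dir out [-0.99149658  0.13013272]
slot end [0.40308661 0.19446762] outer end [0.3935121 0.1955752]
dir from C [-0.99323207  0.11614669] end r 0.1684742426785126 slotA [0.46753389 0.18600899] slotB [0.46631063 0.1886954 ] cross track C -0.0020592341589283254
[np.int64(59), np.int64(59), np.int64(59), np.int64(59)] [np.float64(0.129), np.float64(0.129), np.float64(0.129), np.float64(0.129)]
white [216 236] [240 269] [228.23846154 252.61923077]
red [233 233] [295 270] [265.53810021 252.03131524]
pred (np.float64(221.47814468694978), np.float64(252.34831431832603)) (np.float64(283.91843891941755), np.float64(252.55254629723694))<stdin>:10: DeprecationWarning: Arrays of 2-dimensional vectors are deprecated. Use arrays of 3-dimensional vectors instead. (deprecated in NumPy 2.0)
```

>>> play_rows([
  [[2.9,-0.2,0,0,0,0],[2.9,-0.2,0,0,0,0],[2.9,-0.2,0,0,0,0],[2.9,-0.2,0,0,0,0],[2.8,-0.2,0,0,0,0],[0,0,1.5,0,0,0],[0,0,1.5,0,0,0],[0,0,0,0,0,0]],
])

```text
clock: 9.02
position: [0.4686, 0.1826, 0.104]
tcp_rot: [0.998, -0.058, -0.003, 0.001]
contact_force: [-1.1, -0.3, -1.3]
grip_width: 0.196
grip_force: 30.0
```

```bash
cat > ang.py <<'E'
from w import *
C=np.array([.5706,.1765]);S=np.array([.467,.1884]);a0=np.arctan2(*(S-C)[::-1])
def ang(t):
    h=cv2.cvtColor(t["img"],cv2.COLOR_BGR2HSV);m=((h[...,0]<8)|(h[...,0]>172))&(h[...,1]>110);q=np.argwhere(m)
    if len(q)==0:return None
    P=np.array([at_z(t,x,.075)[:2]-C for x in q]);r=np.linalg.norm(P,axis=1);P=P[(r>.065)&(r<.128)]
    # reject the pin's neighbourhood
    P=P[np.linalg.norm(P-(S-C),axis=1)>.02] if len(P) else P
    if len(P)<4:return None,len(P)
    v=P.mean(0);return ((np.arctan2(v[1],v[0])-a0+np.pi)%(2*np.pi)-np.pi).round(3),len(P),np.linalg.norm(v).round(3)
E
python3 - <<'E'
from ang import *
print(s["clock"],p,s["contact_force"],M.round(3).tolist())
for i in range(4):
    for n in("top","side"):
        t=grab_frame(n);print(n,ang(t),get_state()["clock"])
print(get_state()["position"])
E
```

```text
9.0167 [0.46858302 0.18257655 0.10403483] [-1.14267486 -0.32774132 -1.26998584] [[0.993, -0.117, -0.005], [-0.117, -0.993, -0.001], [-0.005, 0.001, -1.0]]
top (np.float64(-2.864), 55, np.float64(0.093)) 9.1167
side (np.float64(1.58), 230, np.float64(0.034)) 9.1667
top (np.float64(-2.661), 53, np.float64(0.092)) 9.2167
side (np.float64(1.704), 234, np.float64(0.023)) 9.2667
top (np.float64(-2.476), 48, np.float64(0.092)) 9.3167
side (np.float64(1.451), 248, np.float64(0.015)) 9.3667
top (np.float64(-2.279), 56, np.float64(0.095)) 9.4167
side (np.float64(0.749), 253, np.float64(0.007)) 9.4667
[0.46943437 0.18435208 0.10711602]
```

>>> play_rows([
  [[-0.3,-0.4,0.5,0,0,0],[0,0,0.5,0,0,0],[0,0,0.4,0,0,0],[0,0,0.3,0,0,0],[0,0,0.2,0,0,0],[0,0,0,0,0,0],[0,0,0,0,0,0],[0,0,0,0,0,0]],
])

```text
clock: 10.13
position: [0.4669, 0.1886, 0.0878]
tcp_rot: [0.998, -0.058, 0.0, -0.0]
contact_force: [0.2, 0.5, -0.1]
grip_width: 0.194
grip_force: 30.0
```

```bash
python3 - <<'E'
from ang import *
t=grab_frame("top");s=get_state();print(ang(t),s["clock"],s["position"],s["contact_force"],M.round(4).tolist())
g=grab_frame("side");P=s["position"]
print("pred tip",proj(g,[P+[0,0,-.0087],[.467,.1884,.061]]))
E
```

```text
(None, 1) 10.2333 [0.46689452 0.188636   0.08779801] [-0.72753751 -0.7953279  -0.6339527 ] [[0.9932, -0.1163, 0.0003], [-0.1163, -0.9932, 0.0001], [0.0003, -0.0001, -1.0]]
pred tip [[216.4877688  292.88666339]
 [217.10259186 300.90793861]]
```

>>> play_rows([
  [[0,0,0,0,0,0],[0,0,0,0,0,0],[0,0,0,0,0,0],[0,0,0.1,0,0,0],[0,0,0.1,0,0,0],[0,0,0.1,0,0,0],[0,0,0,0,0,0],[0,0,0,0,0,0]],
])

```text
clock: 10.95
position: [0.4667, 0.1886, 0.0845]
tcp_rot: [0.998, -0.058, -0.0, 0.0]
contact_force: [0.2, -0.1, -2.7]
grip_width: 0.195
grip_force: 30.0
```

>>> play_rows([
  [[0,0,0.05,0,0,0],[0,0,0.05,0,0,0],[0,0,0,0,0,0]],
])

```text
clock: 11.2
position: [0.4669, 0.1886, 0.0837]
tcp_rot: [0.998, -0.058, 0.0, 0.0]
contact_force: [-0.8, -0.7, -0.8]
grip_width: 0.196
grip_force: 30.0
```

```bash
cat > st.py <<'E'
from ang import *
for i in range(3):
    t=grab_frame("top");s=get_state();print(ang(t),round(s["clock"]-.05,3),np.round(s["position"],4),np.round(s["contact_force"],2),np.round(s["moment"],2))
E
python3 st.py
```

```text
(np.float64(1.483), 67, np.float64(0.094)) 11.25 [0.4668 0.1886 0.0836] [ 0.18 -0.15  0.41] [ 0.07 -0.04  0.02]
(np.float64(1.57), 70, np.float64(0.095)) 11.3 [0.4668 0.1886 0.0837] [ 0.32 -0.64 -0.36] [ 0.07 -0.01  0.01]
(np.float64(1.633), 70, np.float64(0.095)) 11.35 [0.4668 0.1886 0.0837] [0.46 0.67 0.5 ] [-0.04 -0.01  0.01]
```

>>> play_rows([
  [[0,0,0.05,0,0,0],[0,0,0.05,0,0,0],[0,0,0,0,0,0]],
])

```text
clock: 11.65
position: [0.4676, 0.1885, 0.0835]
tcp_rot: [0.998, -0.058, 0.001, 0.0]
contact_force: [-0.8, -0.7, 6.4]
grip_width: 0.196
grip_force: 30.0
```

```bash
python3 st.py
```

```text
(np.float64(2.039), 93, np.float64(0.096)) 11.7 [0.4676 0.1885 0.0835] [-0.55 -0.18  6.49] [-0.11  0.04  0.  ]
(np.float64(2.034), 94, np.float64(0.096)) 11.75 [0.4676 0.1886 0.0835] [-0.39 -0.35  5.56] [-0.17  0.04 -0.02]
(np.float64(2.037), 95, np.float64(0.097)) 11.8 [0.4676 0.1886 0.0835] [-0.88 -0.9   6.06] [-0.24  0.04 -0.01]
```

Light pressing (~6 N) has stopped the wheel at angle 2.04. I'll ease off a bit to let it turn on toward the hole.

>>> play_rows([
  [[0,0,-0.04,0,0,0],[0,0,0,0,0,0],[0,0,0,0,0,0],[0,0,0,0,0,0],[0,0,0,0,0,0],[0,0,0,0,0,0],[0,0,0,0,0,0],[0,0,0,0,0,0]],
])

```text
clock: 12.52
position: [0.4673, 0.1886, 0.0835]
tcp_rot: [0.998, -0.058, 0.001, -0.0]
contact_force: [0.1, -1.6, 5.3]
grip_width: 0.19
grip_force: 30.0
```

```bash
python3 st.py
```

```text
(np.float64(2.045), 93, np.float64(0.097)) 12.567 [0.4672 0.1886 0.0835] [ 1.29 -0.96  5.68] [-0.17  0.02 -0.02]
(np.float64(2.043), 94, np.float64(0.097)) 12.617 [0.4672 0.1886 0.0835] [ 0.01 -0.52  5.81] [-0.12  0.05  0.01]
(np.float64(2.045), 93, np.float64(0.097)) 12.667 [0.4672 0.1887 0.0835] [-0.36 -1.39  6.06] [-0.14 -0.01  0.03]
```

>>> play_rows([
  [[0,0,-0.04,0,0,0],[0,0,0,0,0,0],[0,0,0,0,0,0],[0,0,0,0,0,0]],
])

```text
clock: 13.05
position: [0.4669, 0.1886, 0.0835]
tcp_rot: [0.998, -0.058, 0.0, 0.0]
contact_force: [-1.0, -0.8, 5.3]
grip_width: 0.195
grip_force: 30.0
```

```bash
python3 st.py
```

```text
(np.float64(2.064), 91, np.float64(0.097)) 13.1 [0.4668 0.1886 0.0835] [-0.48 -2.25  4.72] [-0.2   0.02 -0.04]
(np.float64(2.064), 92, np.float64(0.096)) 13.15 [0.4669 0.1887 0.0835] [-0.62 -1.05  4.8 ] [-0.15  0.01 -0.02]
(np.float64(2.064), 92, np.float64(0.096)) 13.2 [0.4669 0.1886 0.0835] [-1.19 -1.59  4.44] [-0.16  0.02 -0.02]
```

>>> play_rows([
  [[0,0,-0.04,0,0,0],[0,0,0,0,0,0],[0,0,0,0,0,0],[0,0,0,0,0,0],[0,0,0,0,0,0],[0,0,0,0,0,0]],
])

```text
clock: 13.75
position: [0.4666, 0.1887, 0.0836]
tcp_rot: [0.998, -0.058, -0.0, 0.0]
contact_force: [0.3, -0.8, 0.7]
grip_width: 0.193
grip_force: 30.0
```

```bash
python3 st.py
```

```text
(np.float64(2.29), 86, np.float64(0.097)) 13.8 [0.4666 0.1887 0.0836] [-0.43  0.81  0.35] [ 0.02 -0.01 -0.05]
(np.float64(2.335), 83, np.float64(0.096)) 13.85 [0.4666 0.1887 0.0836] [ 0.21  0.79 -0.93] [0.02 0.01 0.03]
(np.float64(2.381), 81, np.float64(0.096)) 13.9 [0.4666 0.1887 0.0837] [ 1.03 -0.39  0.62] [0.01 0.05 0.  ]
```

>>> play_rows([
  [[0,0,0,0,0,0],[0,0,0,0,0,0],[0,0,0,0,0,0],[0,0,0,0,0,0],[0,0,0,0,0,0],[0,0,0,0,0,0]],
])

```text
clock: 14.45
position: [0.4668, 0.1887, 0.0838]
tcp_rot: [0.998, -0.058, -0.0, -0.0]
contact_force: [0.1, -0.9, -0.4]
grip_width: 0.192
grip_force: 30.0
```

```bash
python3 st.py
```

```text
(np.float64(-2.986), 63, np.float64(0.095)) 14.5 [0.4668 0.1887 0.0838] [-0.39 -0.14 -0.63] [ 0.02  0.06 -0.01]
(np.float64(-2.921), 63, np.float64(0.094)) 14.55 [0.4668 0.1886 0.0838] [-0.07  0.34 -1.31] [ 0.02 -0.03 -0.03]
(np.float64(-2.83), 63, np.float64(0.094)) 14.6 [0.4668 0.1886 0.0838] [ 0.24 -0.62 -0.13] [ 0.02 -0.   -0.01]
```

>>> play_rows([
  [[0,0,0,0,0,0],[0,0,0,0,0,0],[0,0,0,0,0,0],[0,0,0,0,0,0],[0,0,0,0,0,0],[0,0,0,0,0,0],[0,0,0,0,0,0],[0,0,0.05,0,0,0]],
])

```text
clock: 15.32
position: [0.4669, 0.1886, 0.0835]
tcp_rot: [0.998, -0.058, 0.0, 0.0]
contact_force: [-0.4, -0.9, 5.8]
grip_width: 0.195
grip_force: 30.0
```

>>> play_rows([
  [[0,0,0.05,0,0,0],[0,0,0,0,0,0],[0,0,0,0,0,0]],
])

```text
clock: 15.57
position: [0.4674, 0.1885, 0.0835]
tcp_rot: [0.998, -0.058, 0.001, 0.0]
contact_force: [-0.2, -0.6, 5.6]
grip_width: 0.192
grip_force: 30.0
```

```bash
python3 st.py
```

```text
(np.float64(-1.355), 30, np.float64(0.105)) 15.617 [0.4674 0.1885 0.0835] [ 0.9 -0.6  4.7] [-0.28  0.05 -0.01]
(np.float64(-1.345), 30, np.float64(0.105)) 15.667 [0.4674 0.1885 0.0835] [-0.01 -0.67  5.96] [-0.2   0.04  0.01]
(np.float64(-1.342), 30, np.float64(0.107)) 15.717 [0.4674 0.1886 0.0835] [-0.19 -1.41  5.26] [-0.14  0.03 -0.04]
```

>>> play_rows([
  [[0,0,-0.1,0,0,0],[0,0,0,0,0,0],[0,0,0,0,0,0],[0,0,0,0,0,0],[0,0,0.1,0,0,0],[0,0,0,0,0,0],[0,0,0,0,0,0],[0,0,0,0,0,0]],
])

```text
clock: 16.43
position: [0.4674, 0.1886, 0.0835]
tcp_rot: [0.998, -0.058, 0.001, -0.0]
contact_force: [0.2, -0.4, 6.3]
grip_width: 0.19
grip_force: 30.0
```

```bash
python3 st.py
```

```text
(None, 0) 16.483 [0.4674 0.1886 0.0835] [-0.76 -0.79  5.49] [-0.17  0.08 -0.02]
(None, 0) 16.533 [0.4674 0.1886 0.0835] [ 0.35 -1.86  5.9 ] [-0.13  0.05  0.02]
(None, 0) 16.583 [0.4674 0.1886 0.0835] [-0.83 -1.75  5.69] [-0.17  0.1   0.03]
```

```bash
cat > st2.py <<'E'
from ang import *
import w
def clus(P,h=.075):
    pass
def redmask(I):
    h=cv2.cvtColor(I,cv2.COLOR_BGR2HSV);return ((h[...,0]<8)|(h[...,0]>172))&(h[...,1]>110)
def rep(name,m,fn):
    k,l,st,ce=cv2.connectedComponentsWithStats(m.astype(np.uint8))
    for i in range(1,k):
        if st[i,4]<8: continue
        v=fn(ce[i][::-1])[:2]-C;r=np.linalg.norm(v)
        if .05<r<.13: print(name,"n",st[i,4],"px",ce[i].round(),"r",r.round(3),"ang",((np.arctan2(v[1],v[0])-a0+np.pi)%(2*np.pi)-np.pi).round(3),st[i,2:4])
rep("wrist",redmask(w.f["img"]),lambda rc:wz(rc,.075))
g=grab_frame("side");rep("side",redmask(g["img"]),lambda rc:at_z(g,rc,.075))
s=get_state();print(s["clock"],np.round(s["position"],4),np.round(s["contact_force"],2),"slot px wrist",wproj([*S,.075]),"bowl",wproj([*C,.1]))
E
python3 st2.py
```

```text
wrist n 388 px [166. 139.] r 0.073 ang -0.91 [40 37]
wrist n 294 px [122. 148.] r 0.103 ang -1.079 [36 37]
wrist n 290 px [153. 185.] r 0.103 ang -0.74 [37 33]
side n 122 px [218. 270.] r 0.09 ang 0.538 [ 6 24]
side n 60 px [162. 307.] r 0.074 ang -0.908 [ 4 18]
side n 59 px [174. 322.] r 0.106 ang -0.743 [ 3 20]
side n 66 px [149. 326.] r 0.107 ang -1.074 [ 5 20]
16.7333 [0.4674 0.1886 0.0835] [ 0.37 -1.1   6.24] slot px wrist (np.float64(222.07738602702165), np.float64(252.7110498598657)) bowl (np.float64(64.56580904647416), np.float64(252.44028468192218))
```

>>> play_rows([
  [[0,0,-0.1,0,0,0],[0,0,0,0,0,0],[0,0,0,0,0,0],[0,0,0,0,0,0],[0,0,0.1,0,0,0],[0,0,0,0,0,0],[0,0,0,0,0,0],[0,0,0,0,0,0]],
])

```text
clock: 17.4
position: [0.4674, 0.1886, 0.0835]
tcp_rot: [0.998, -0.058, 0.001, -0.0]
contact_force: [-0.3, -0.9, 5.4]
grip_width: 0.194
grip_force: 30.0
```

```bash
python3 st2.py
```

```text
wrist n 390 px [187. 159.] r 0.073 ang -0.645 [33 43]
wrist n 294 px [145. 178.] r 0.104 ang -0.815 [28 42]
wrist n 291 px [185. 206.] r 0.103 ang -0.476 [30 40]
side n 121 px [218. 270.] r 0.09 ang 0.537 [ 7 24]
side n 59 px [175. 304.] r 0.075 ang -0.647 [ 8 16]
side n 57 px [193. 315.] r 0.106 ang -0.48 [10 18]
side n 63 px [169. 323.] r 0.107 ang -0.812 [ 9 19]
17.5 [0.4674 0.1886 0.0835] [-0.31 -1.2   5.92] slot px wrist (np.float64(222.0496928808326), np.float64(252.71621470874)) bowl (np.float64(64.54877606866188), np.float64(252.45094110018042))
```

>>> play_rows([
  [[0,0,-0.1,0,0,0],[0,0,0,0,0,0],[0,0,0,0,0,0],[0,0,0,0,0,0],[0,0,0.1,0,0,0],[0,0,0,0,0,0],[0,0,0,0,0,0],[0,0,0,0,0,0]],
])

```text
clock: 18.17
position: [0.4674, 0.1886, 0.0835]
tcp_rot: [0.998, -0.058, 0.001, -0.0]
contact_force: [-0.2, -0.5, 6.1]
grip_width: 0.195
grip_force: 30.0
```

```bash
python3 st2.py
```

```text
wrist n 396 px [212. 172.] r 0.073 ang -0.385 [24 47]
wrist n 291 px [175. 201.] r 0.104 ang -0.556 [19 45]
wrist n 296 px [221. 218.] r 0.104 ang -0.219 [23 45]
side n 122 px [218. 271.] r 0.09 ang 0.532 [ 7 24]
side n 57 px [187. 299.] r 0.075 ang -0.391 [13 14]
side n 57 px [208. 305.] r 0.106 ang -0.227 [14 15]
side n 63 px [188. 317.] r 0.107 ang -0.556 [14 16]
18.2667 [0.4674 0.1886 0.0835] [-1.41 -1.23  6.55] slot px wrist (np.float64(222.03898940176617), np.float64(252.72380838266164)) bowl (np.float64(64.50072299625359), np.float64(252.45383771934135))
```

>>> play_rows([
  [[0,0,-0.1,0,0,0],[0,0,0,0,0,0],[0,0,0,0,0,0],[0,0,0.1,0,0,0],[0,0,0,0,0,0],[0,0,0,0,0,0],[0,0,0,0,0,0]],
])

```text
clock: 18.85
position: [0.4673, 0.1886, 0.0835]
tcp_rot: [0.998, -0.058, 0.001, -0.0]
contact_force: [-0.7, -0.8, 6.9]
grip_width: 0.195
grip_force: 30.0
```

```bash
python3 st2.py
```

```text
wrist n 392 px [228. 177.] r 0.073 ang -0.225 [18 48]
wrist n 291 px [196. 210.] r 0.104 ang -0.397 [14 46]
wrist n 181 px [246. 214.] r 0.098 ang -0.051 [13 31]
side n 122 px [218. 271.] r 0.09 ang 0.533 [ 7 24]
side n 52 px [194. 295.] r 0.076 ang -0.23 [15 12]
side n 47 px [215. 298.] r 0.107 ang -0.07 [17 13]
side n 60 px [197. 312.] r 0.106 ang -0.401 [18 14]
18.95 [0.4673 0.1886 0.0835] [-0.37 -0.95  8.1 ] slot px wrist (np.float64(221.98673959768942), np.float64(252.73396057980332)) bowl (np.float64(64.43610191451643), np.float64(252.4680861373564))
```

>>> play_rows([
  [[0,0,-0.1,0,0,0],[0,0,0,0,0,0],[0,0,0,0,0,0],[0,0,0.1,0,0,0],[0,0,0,0,0,0],[0,0,0,0,0,0],[0,0,0,0,0,0]],
])

```text
clock: 19.53
position: [0.4666, 0.1885, 0.0826]
tcp_rot: [0.998, -0.058, -0.0, 0.0]
contact_force: [-0.6, 0.4, -0.7]
grip_width: 0.196
grip_force: 30.0
```

```bash
python3 st2.py
```

```text
wrist n 393 px [262. 179.] r 0.074 ang 0.088 [11 49]
wrist n 295 px [289. 218.] r 0.105 ang 0.251 [ 8 47]
wrist n 205 px [239. 213.] r 0.098 ang -0.094 [ 9 33]
side n 130 px [218. 271.] r 0.091 ang 0.525 [ 7 25]
side n 24 px [228. 285.] r 0.113 ang 0.231 [12  5]
side n 34 px [206. 287.] r 0.081 ang 0.076 [13  6]
side n 49 px [214. 299.] r 0.105 ang -0.088 [21  9]
19.6333 [0.4667 0.1886 0.0827] [-0.48 -1.27 -1.47] slot px wrist (np.float64(221.59173335576742), np.float64(252.44692573268674)) bowl (np.float64(63.07262095498669), np.float64(252.08609429079863))
```

The pin has dropped into the hole and caught (z −1 mm, wheel stopped at +0.08). Pushing down gently.

>>> play_rows([
  [[0,0,0.2,0,0,0],[0,0,0.2,0,0,0],[0,0,0.2,0,0,0],[0,0,0.2,0,0,0],[0,0,0,0,0,0],[0,0,0,0,0,0]],
])

```text
clock: 20.13
position: [0.4667, 0.1886, 0.0746]
tcp_rot: [0.998, -0.058, -0.0, 0.0]
contact_force: [-0.2, -0.6, -0.5]
grip_width: 0.197
grip_force: 30.0
```

>>> play_rows([
  [[0,0,0.15,0,0,0],[0,0,0.15,0,0,0],[0,0,0.1,0,0,0],[0,0,0,0,0,0]],
])

```text
clock: 20.47
position: [0.4667, 0.1886, 0.0706]
tcp_rot: [0.998, -0.058, -0.0, 0.0]
contact_force: [0.1, -0.4, -0.4]
grip_width: 0.196
grip_force: 30.0
```

>>> play_rows([
  [[0,0,0.1,0,0,0],[0,0,0.1,0,0,0],[0,0,0.1,0,0,0],[0,0,0,0,0,0]],
])

```text
clock: 20.8
position: [0.4667, 0.1886, 0.0676]
tcp_rot: [0.998, -0.058, -0.0, 0.0]
contact_force: [-0.8, -1.3, -1.1]
grip_width: 0.193
grip_force: 30.0
```

The tip is in the slot without resistance. Going on to the collar.

>>> play_rows([
  [[0,0,0.2,0,0,0],[0,0,0.2,0,0,0],[0,0,0.2,0,0,0],[0,0,0.2,0,0,0],[0,0,0.2,0,0,0],[0,0,0.1,0,0,0],[0,0,0,0,0,0],[0,0,0,0,0,0]],
])

```text
clock: 21.47
position: [0.4667, 0.1886, 0.0567]
tcp_rot: [0.998, -0.058, -0.0, 0.0]
contact_force: [-0.8, -1.3, -0.7]
grip_width: 0.192
grip_force: 30.0
```

>>> play_rows([
  [[0,0,0.1,0,0,0],[0,0,0.1,0,0,0],[0,0,0.1,0,0,0],[0,0,0,0,0,0],[0,0,0,0,0,0]],
])

```text
clock: 21.88
position: [0.4668, 0.1886, 0.0538]
tcp_rot: [0.998, -0.058, -0.0, 0.0]
contact_force: [-0.1, -1.0, -0.2]
grip_width: 0.194
grip_force: 30.0
```

```bash
python3 st2.py
```

```text
wrist n 535 px [263. 192.] r 0.073 ang 0.084 [13 56]
wrist n 261 px [294. 229.] r 0.1 ang 0.256 [ 8 42]
wrist n 145 px [236. 223.] r 0.093 ang -0.109 [ 9 22]
wrist n 1973 px [252. 265.] r 0.122 ang -0.004 [38 65]
side n 109 px [219. 286.] r 0.1 ang 0.184 [ 7 22]
side n 20 px [229. 285.] r 0.115 ang 0.226 [10  5]
side n 13 px [207. 297.] r 0.094 ang -0.117 [7 3]
side n 14 px [221. 302.] r 0.118 ang -0.076 [8 3]
21.9833 [0.4667 0.1886 0.0538] [ 0.88 -1.01 -1.03] slot px wrist (np.float64(240.663806930347), np.float64(252.71141229804374)) bowl (np.float64(56.10565827470717), np.float64(252.3747242485241))
```

>>> play_rows([
  [[0,0,0.05,0,0,0],[0,0,0.05,0,0,0],[0,0,0,0,0,0],[0,0,0,0,0,0]],
])

```text
clock: 22.32
position: [0.4671, 0.1888, 0.0536]
tcp_rot: [0.998, -0.058, 0.0, -0.0]
contact_force: [-2.5, -0.6, 7.3]
grip_width: 0.191
grip_force: 30.0
```

>>> play_rows([
  [[0,0,0.05,0,0,0],[0,0,0,0,0,0],[0,0,0,0,0,0]],
])

```text
clock: 22.57
position: [0.4673, 0.1889, 0.0535]
tcp_rot: [0.998, -0.058, 0.001, -0.0]
contact_force: [-2.8, -0.4, 11.2]
grip_width: 0.192
grip_force: 30.0
```

The collar is home at the expected height. I'll relieve the press, open, and lift straight off.

>>> play_rows([
  [[0,0,-0.1,0,0,0],[0,0,0,0,0,0],[0,0,0,0,0,0]],
])

```text
clock: 22.82
position: [0.467, 0.1887, 0.0536]
tcp_rot: [0.998, -0.058, 0.0, -0.0]
contact_force: [-0.8, -0.3, 5.3]
grip_width: 0.198
grip_force: 30.0
```

>>> play_rows([
  [[0,0,0,0,0,0],[0,0,0,0,0,0],[0,0,0,0,0,0],[0,0,0,0,0,0],[0,0,0,0,0,0],[0,0,0,0,0,0]],
], claw=0.5)

```text
clock: 23.32
position: [0.4667, 0.1886, 0.0532]
tcp_rot: [0.998, -0.058, -0.0, -0.0]
contact_force: [0.8, -0.3, -0.3]
grip_width: 0.501
grip_force: 0.0
```

>>> play_rows([
  [[0,0,-0.5,0,0,0],[0,0,-1.0,0,0,0],[0,0,-2.0,0,0,0],[0,0,-3.0,0,0,0],[0,0,-3.0,0,0,0],[0,0,-3.0,0,0,0],[0,0,0,0,0,0],[0,0,0,0,0,0]],
])

```text
clock: 23.98
position: [0.4674, 0.1888, 0.1802]
tcp_rot: [0.998, -0.058, 0.002, -0.0]
contact_force: [0.5, -0.1, -1.1]
grip_width: 0.498
grip_force: 0.0
```

```bash
python3 st2.py; python3 - <<'E'
from w import *
print(wproj([.467,.1886,.100]),wproj([.467,.1886,.12]))
g=grab_frame("side");cv2.imwrite("pics/fin.png",np.hstack([cv2.resize(f["img"][100:320,150:370],(390,390)),cv2.resize(g["img"][200:360,70:270],(400,390))]))
E
```

```text
wrist n 176 px [260. 154.] r 0.074 ang 0.104 [ 8 33]
wrist n 137 px [280. 181.] r 0.105 ang 0.266 [ 6 33]
wrist n 46 px [244. 173.] r 0.094 ang -0.088 [ 4 13]
wrist n 480 px [256. 192.] r 0.113 ang 0.028 [22 29]
side n 340 px [216. 283.] r 0.092 ang 0.232 [41 27]
side n 14 px [208. 296.] r 0.095 ang -0.095 [7 4]
side n 16 px [221. 301.] r 0.117 ang -0.061 [9 3]
24.0833 [0.4663 0.1886 0.1778] [ 0.81 -0.42 -0.02] slot px wrist (np.float64(183.6405445597666), np.float64(252.71944032463125)) bowl (np.float64(77.04699532691777), np.float64(252.51704552257684))
(np.float64(190.47972951353785), np.float64(252.08669869608252)) (np.float64(197.61482425428918), np.float64(252.10775897482392))
```

View pics/fin.png

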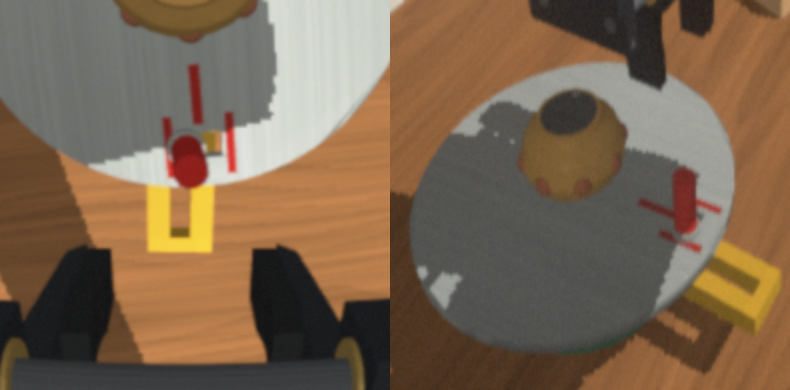

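The pin stands upright with its collar on the wheel's face, through the hole and over the slot. The gripper is well clear above. The hole is about 9–10 mm from the slot point, inside the 12 mm limit. Handing in.

```bash
python3 st2.py | head -2; python3 -c "
from bench import order
print(order.finish_job())"
```

```text
wrist n 182 px [260. 152.] r 0.074 ang 0.103 [ 8 34]
wrist n 144 px [280. 180.] r 0.105 ang 0.266 [ 6 34]
the job is handed in; nothing more can be done
None
```

I handed the job in at about 24 s: the stop pin stands released through the wheel's hole into the slot, collar home, and the wheel is held still, but the hand-in returned no verdict, so I can't confirm it passed.

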